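# Stack jig plates in the clamping fixture and set the knurled nut a quarter turn off

### The arm

A 6-joint arm with a two-finger parallel gripper is mounted at the origin on the work surface. World frame = base frame: x ahead of the robot, y to its left, z up, the work surface at z = 0. Lengths are in mm, angles in rad, forces in N, time in s.
With the tool pointing down it reaches from about 275 to 1000 mm from the base axis. Payload 8.4 kg.
Tool frame: the origin (TCP) lies at the very end of the fingers, on their centre line; the grasp point (between the pads) lies 19 mm behind it; z points along the fingers, y is the line along which they close (so a half turn about z gives the same grasp; the last joint's range is limited). The gripper opens to 85 mm and grips with 20 to 120 N. Pads are 22 mm wide; open, the fingers measure 114 mm over their backs; the gripper's body (76 mm by 85 mm) begins 54 mm behind the grasp point. The pads swing forward as they close: fully open they stand 13 mm farther back than shut.
Start: joints at [-1.33, 0.353, 1.633, -0, 1.155, -0.002], TCP at [150.262, -606.671, 231.281] pointing down, gripper open.
Joint ranges: [-2.63, 2.63], [-0.92, 2.1], [0.06, 2.66], [-1.3, 4.44], [0, 2.69], [-3.02, 3.02]. Speed limits (rad/s): [2.22, 2.22, 2.79, 3.14, 3.14, 3.14].

### API

Orientations are given as [roll, pitch, yaw] about the fixed x, y, z axes, in that order (R = Rz(yaw) Ry(pitch) Rx(roll)).
In Python, from rig import sensors, grab_frame, camera_params, order gives the robot as it stands. The module is installed in compiled form; this text tells all that it offers.
- The arm moves only by the tool move_arm, never from a script. Its argument "motion" is a list of rows, each a list of 7 numbers: the turn, a rotation vector about the tool's x, y, z in shares of pi rad (1.0 is pi rad), then the shift along the tool's x, y, z in normalised numbers (1 is 1 m), then the finger opening in m, from 0 to 0.0854. A call has 1 to 8 rows; each row is the pose to reach, as a shift and turn from the pose commanded when the call began, along the tool's axes at that moment; what a row does not reach only later rows make up. A row lasts 1/8 s, in which the tool goes at most 62.5 mm and 10.7 degrees, less where a joint would pass 70% of its speed; a pose out of reach is approached as far as the arm can. No shift or turn number may pass 1 either way. A call with a gripper value outside its range is refused whole. The fingers move at their own pace and stop on an object; "grip_force" is the grip in N (left out, the last holds). Time passes only in rows, so rows that repeat a pose let the fingers close. It gives the time, the measured TCP pose, the force, the opening and the grip force at its end, in the units of the state.
- sensors.sense(): the state, without advancing time (a new reading comes with each control period).
- grab_frame(name): name is "scene" or "side" or "wrist"; returns (picture, depth): 400x640x3 uint8, red, green, blue; 400x640 float32, mm along the optical axis (not along the pixel's ray), 0 where there is no reading.
- camera_params(name): a dict with "camera_matrix" (3x3 intrinsics, pixels), "world_from_camera" (4x4, takes a point from camera to world coordinates). Camera axes: x right, y down, z forward; pixel columns grow to the right and rows downward; lengths in mm; the calibration is good to about 2 mm. The wrist camera is an equidistant fisheye: a pixel r from the principal point sees the ray r / f radians off the axis. A picture is of the moment at which its call begins: read the wrist's pose just before it. camera_params takes no time and is no camera call; for the wrist camera it gives the pose at the moment of the call.
- order.sign_off(): hands the job in; it is judged then, once.
The state is a dict: "clock": time; "qpos": joint angles; "qvel": joint speeds; "joint_efforts": joint torques, N m; "eef_pos": TCP position; "tcp_rot": TCP orientation; "contact_force": force on the tool from outside, world axes, zero at the start; "wrist_torque": the same for the moment, N m; "opening": opening from 0.0 (shut) to 1.0 (fully open); "grasp_force": force on a finger pad.
Only numpy, scipy, OpenCV 4.12 (cv2) and the standard library are available. Lean on these libraries where they do the work, as an engineer would, in place of code of your own. Each camera call takes 0.05 s, during which the arm holds its last target. There are 200 camera calls.

### The job

Stack the two brass jig plates squarely, one on the other, between the pins of the clamping fixture, and let go of them. Then screw the knurled nut down (clockwise) until it bottoms out, and back it off a quarter turn so that the jaw keeps the pile square without pinching it. Finish while still gripping the nut there, without letting go, and leave everything else on the bench where it is.

Things in the scene. Friction and masses are not known exactly. Their poses are not given: they have to be found in the camera images.
- fixture: dark steel clamping fixture fixed to the bench; base 110 (its x) x 177 (its y, from -122 to +55) x 14 mm high. Origin on the bench under the centre of the plate nest; z up. On the base: the pinned nest around the origin, a fixed steel fence beyond it on +y (inner face at y = +35, 60 wide, top 34 above the bench), a sliding jaw on the -y side, then the wedge housing with stud and nut.
- nest (a point): centre of the nest floor, 14 mm above the bench, axes as the fixture's. Plates lie here with their long side along the nest's y. Four pins (diameter 6, 22 tall, tapered tops) at x = +-27.5, y = +-24 leave 2.5 mm beside a centred plate on each x side, and a 42 mm gap between pins for a finger on either side. A centred plate has 2 mm to the fence (+y) and 2.5 mm or more to the jaw at the start.
- jaw_face (a point): middle of the top edge of the steel jaw's face, 32 mm above the bench (jaw 40 wide). It lies at x = 0, y = -32.5 mm in the nest frame when the nut is fully down and 1.2 mm further out (-y) per rad of nut turn. Screwing the nut down drives it towards the pile; it may push the plates up to 2 mm towards the fence.
- stud (a point): on the nut's axis at the top of the aluminium wedge housing (44 x 50 mm), 38 mm above the bench, at x = 0, y = -88 mm in the nest frame. Keep fingertips above this height. The threaded steel stud (diameter 10) rises 36 mm from here through the nut.
- plate_a: oblong brass jig plate 44 (its x) x 66 (its y) x 10 mm, about 0.24 kg (0.8 to 1.25 times that), dark circle on top, lying flat on the bench. Origin at the centre of its underside. Grip it across the 44 mm side.
- plate_b: the second plate, identical to plate_a; either may be the lower one.
- knurled_nut: round knurled brass nut on the stud, diameter 34, 24 mm tall, dark radial line on its top. Origin on its axis at its underside: 42 mm above the bench when fully down, 0.48 mm higher per rad of turn. Under it a 26 mm wide, 4 mm thick collar moves with it. It is already started on its thread and cannot come off. Grip it across its diameter from above, at any yaw.
- thread (a joint): angle of the nut in rad: 0 = bottomed out (hard stop), grows as it is unscrewed, counter-clockwise seen from above; clockwise from above screws it down. Starts 2.6 to 3.9 rad from the bottom; upper stop at 6.2. Turns with about 0.05 Nm of friction and stays where it is left.
- loupe: bystander, to be left alone: black watchmaker's loupe standing on its narrow end, 34 across, 34 high mm. Origin at the centre of its underside.
- movement: bystander, to be left alone: round steel watch movement lying flat, diameter 30, 6 high mm. Origin at the centre of its underside.
- oil_cup: bystander, to be left alone: small glass cup, diameter 40, 22 high mm. Origin at the centre of its underside.
- screwdriver: bystander, to be left alone: small screwdriver lying on the bench, 120 mm long along its x (handle to -x), up to 26 mm high. Origin under its middle.
- steel_block: bystander, to be left alone: small steel block with two holes, 42 x 30 x 22 mm. Origin at the centre of its underside.
- parts_tray: bystander, to be left alone: white three-compartment tray, 80 x 130 x 18 mm. Origin at the centre of its underside.
- holder_ring: bystander, to be left alone: aluminium ring lying flat, outer diameter 44, 10 high mm. Origin at the centre of its underside.
- cleaner_bottle: bystander, to be left alone: amber glass bottle, diameter 36, 75 high mm. Origin at the centre of its underside.
Mind the look-alikes: they are no part of the job. Leave any purple look-alike of the fixture alone. Leave any red look-alike of the plate_a alone.

How it is judged (in metres and radians):
On the way, in this order (a step that is already met when the one before it is completed fails the run):
1. both plates lie flat, one on the other, in the nest and are released, the nut not yet down (((x of plate_a in the frame of nest between -0.004 and 0.004 m and y of plate_a in the frame of nest between -0.004 and 0.004 m and z of plate_a in the frame of nest between -0.003 and 0.003 m and angle between the x axis of each of plate_a, plate_b and the x axis of nest, either way round below 0.12 rad and angle between each of plate_a, plate_b's own z axis and vertical below 0.06 rad and x of plate_b in the frame of nest between -0.004 and 0.004 m and y of plate_b in the frame of nest between -0.004 and 0.004 m and z of plate_b in the frame of nest between 0.007 and 0.013 m) or (x of plate_b in the frame of nest between -0.004 and 0.004 m and y of plate_b in the frame of nest between -0.004 and 0.004 m and z of plate_b in the frame of nest between -0.003 and 0.003 m and angle between the x axis of each of plate_b, plate_a and the x axis of nest, either way round below 0.12 rad and angle between each of plate_b, plate_a's own z axis and vertical below 0.06 rad and x of plate_a in the frame of nest between -0.004 and 0.004 m and y of plate_a in the frame of nest between -0.004 and 0.004 m and z of plate_a in the frame of nest between 0.007 and 0.013 m)) and contact force between the arm and plate_a below 0.1 N and contact force between the arm and plate_b below 0.1 N and value of joint thread above 0.3 rad), for 0.2 s.
2. the nut is screwed down to its stop (within 0.1 rad), the pile still in the nest (value of joint thread below 0.1 rad and ((x of plate_a in the frame of nest between -0.004 and 0.004 m and y of plate_a in the frame of nest between -0.004 and 0.004 m and z of plate_a in the frame of nest between -0.003 and 0.003 m and angle between the x axis of each of plate_a, plate_b and the x axis of nest, either way round below 0.12 rad and angle between each of plate_a, plate_b's own z axis and vertical below 0.06 rad and x of plate_b in the frame of nest between -0.004 and 0.004 m and y of plate_b in the frame of nest between -0.004 and 0.004 m and z of plate_b in the frame of nest between 0.007 and 0.013 m) or (x of plate_b in the frame of nest between -0.004 and 0.004 m and y of plate_b in the frame of nest between -0.004 and 0.004 m and z of plate_b in the frame of nest between -0.003 and 0.003 m and angle between the x axis of each of plate_b, plate_a and the x axis of nest, either way round below 0.12 rad and angle between each of plate_b, plate_a's own z axis and vertical below 0.06 rad and x of plate_a in the frame of nest between -0.004 and 0.004 m and y of plate_a in the frame of nest between -0.004 and 0.004 m and z of plate_a in the frame of nest between 0.007 and 0.013 m))), for 0.1 s.
At the end, for the whole second after the job is handed in: Nut 1.57 +-0.3 rad above its stop, at rest, gripped between the fingers (over 2 N, tool axis within 12 mm of its axis); both plates flat in the nest, one on the other, within 4 mm in x and y, 3 mm in height and 0.12 rad, not touched by the robot; nothing else pushed 30 mm (((x of plate_a in the frame of nest between -0.004 and 0.004 m and y of plate_a in the frame of nest between -0.004 and 0.004 m and z of plate_a in the frame of nest between -0.003 and 0.003 m and angle between the x axis of each of plate_a, plate_b and the x axis of nest, either way round below 0.12 rad and angle between each of plate_a, plate_b's own z axis and vertical below 0.06 rad and x of plate_b in the frame of nest between -0.004 and 0.004 m and y of plate_b in the frame of nest between -0.004 and 0.004 m and z of plate_b in the frame of nest between 0.007 and 0.013 m) or (x of plate_b in the frame of nest between -0.004 and 0.004 m and y of plate_b in the frame of nest between -0.004 and 0.004 m and z of plate_b in the frame of nest between -0.003 and 0.003 m and angle between the x axis of each of plate_b, plate_a and the x axis of nest, either way round below 0.12 rad and angle between each of plate_b, plate_a's own z axis and vertical below 0.06 rad and x of plate_a in the frame of nest between -0.004 and 0.004 m and y of plate_a in the frame of nest between -0.004 and 0.004 m and z of plate_a in the frame of nest between 0.007 and 0.013 m)) and contact force between the arm and plate_a below 0.1 N and contact force between the arm and plate_b below 0.1 N and value of joint thread between 1.27 and 1.87 rad and velocity of joint thread between -0.1 and 0.1 rad/s and contact force between the fingers and knurled_nut above 2 N and horizontal distance between the grasp point and knurled_nut below 0.012 m); the arm keeps its last pose, push and grip.
It fails at once if one of the other things on the bench is pushed more than 30 mm away (distance of any of loupe, movement, oil_cup, screwdriver, steel_block, parts_tray, holder_ring, cleaner_bottle from where it was at the start of the episode above 0.03 m).
It also fails if it takes over 72 s, if anything falls off the work surface, if the arm or the gripper's body presses on something with over 40 N, if the wrist force passes 120 N, or if a joint passes its speed limit or range.

## Working session

There is one attempt and no reset: what is moved stays moved. The work goes in short steps, Python scripts to look and compute and a tool call to move; the robot and the scene stay as the last step left them, time stands still between calls to the robot, and variables do not carry over. Pictures are saved under pics/ and viewed, at most 14 in all, crops included, and the job is handed in when it is done.

Besides the shell and the picture viewer there is one more tool, called after "Emit:" as name(argument=value, ...) on one line, values as JSON. move_arm: Moves the arm, as the interface text tells. Its arguments: {"type":"object","properties":{"motion":{"type":"array","items":{"type":"array","items":{"type":"number"}}},"grip_force":{"type":"number"}},"required":["motion"]}

```bash
mkdir -p pics
python3 - <<'E'
from rig import sensors, grab_frame, camera_params, order
import cv2,numpy as np
for n in("scene","side","wrist"):
    p,d=grab_frame(n); c=camera_params(n)
    np.savez(f"{n}0.npz",p=p,d=d,K=c["camera_matrix"],T=c["world_from_camera"])
    cv2.imwrite(f"pics/{n}0.png",p[:,:,::-1]); print(n,np.round(c["camera_matrix"],1).tolist(),np.round(c["world_from_camera"],3).tolist())
print(sensors.sense())
E
```

```text
scene [[382.3, 0.0, 316.8], [0.0, 382.3, 194.9], [0.0, 0.0, 1.0]] [[-0.617, 0.647, -0.448, 1013.726], [0.787, 0.501, -0.361, 450.312], [-0.009, -0.575, -0.818, 1013.941], [0.0, 0.0, 0.0, 1.0]]
side [[370.5, 0.0, 322.6], [0.0, 370.5, 200.0], [0.0, 0.0, 1.0]] [[-0.884, -0.253, 0.393, 144.161], [-0.467, 0.522, -0.714, 657.454], [-0.025, -0.815, -0.579, 558.304], [0.0, 0.0, 0.0, 1.0]]
wrist [[309.7, 0.0, 320.9], [0.0, 309.7, 199.1], [0.0, 0.0, 1.0]] [[0.241, -0.932, -0.272, 220.21], [-0.971, -0.232, -0.066, -589.247], [-0.002, 0.28, -0.96, 373.204], [0.0, 0.0, 0.0, 1.0]]
{'clock': 0.15, 'qpos': array([-1.33041130e+00,  3.53487204e-01,  1.63396139e+00, -2.72868365e-05,
        1.15523298e+00, -2.38910181e-03]), 'qvel': array([-0.00170589,  0.00019121, -0.00295329, -0.00150937,  0.0010649 ,
       -0.00120938]), 'joint_efforts': array([ 2.60555717e-04, -6.05636215e+01, -3.42338419e+01,  2.63626526e-05,
        6.16967576e-03,  1.61892814e-06]), 'eef_pos': array([ 150.15689669, -606.30863768,  230.73613105]), 'tcp_rot': array([-3.14050368e+00,  2.23508051e-05,  2.42785168e-01]), 'contact_force': array([ 0.00322377,  0.62321624, -0.57678809]), 'wrist_torque': array([0.00228132, 0.03393348, 0.01326123]), 'grasp_force': 0.0, 'opening': 1.0014321359253904}
```

View pics/scene0.png

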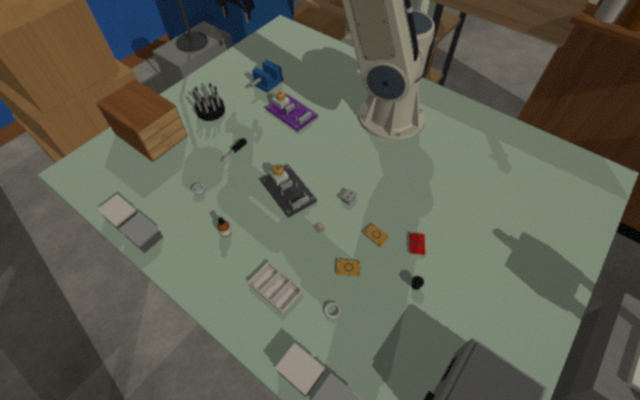

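View pics/side0.png

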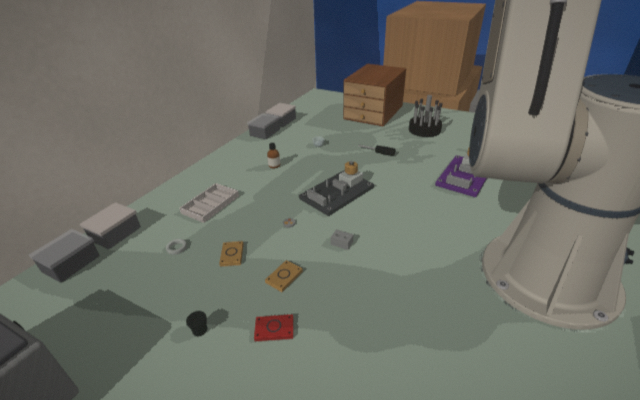

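The scene view shows two brass plates at (376,234) and (348,267), with a red look-alike at (417,243). The dark fixture is at (288,190) with its nut at (279,170), and a purple look-alike is at (291,110). In the side view the brass plates are at (232,253) and (284,275), and the dark fixture at (337,190). I pick the brass plates and the dark steel fixture because their colours match the description. Next I confirm them in a crop and locate them.

```bash
cat > h.py <<'E'
import numpy as np,cv2
from scipy.spatial.transform import Rotation as R
def load(n):
    z=np.load(n+".npz"); return z["p"],z["d"],z["K"],z["T"]
def rays(uv,K,T,fish=False):
    uv=np.atleast_2d(uv).astype(float); v=(uv-[K[0,2],K[1,2]])/[K[0,0],K[1,1]]
    if fish:
        r=np.linalg.norm(v,axis=1,keepdims=True)+1e-12
        d=np.c_[v/r*np.sin(r),np.cos(r)]
    else: d=np.c_[v,np.ones(len(v))]
    d/=np.linalg.norm(d,axis=1,keepdims=True)
    return T[:3,3],d@T[:3,:3].T
def onplane(uv,z,K,T,fish=False):
    o,d=rays(uv,K,T,fish); return o+d*((z-o[2])/d[:,2])[:,None]
def cross(o1,d1,o2,d2):
    A=np.c_[d1,-d2]; s=np.linalg.lstsq(A,o2-o1,rcond=None)[0]
    a,b=o1+s[0]*d1,o2+s[1]*d2; return (a+b)/2,np.linalg.norm(a-b)
def blobs(p,lo,hi,amin):
    m=cv2.inRange(cv2.cvtColor(p,cv2.COLOR_RGB2HSV),lo,hi)
    cs=cv2.findContours(m,cv2.RETR_EXTERNAL,cv2.CHAIN_APPROX_NONE)[0]
    return [c for c in cs if cv2.contourArea(c)>amin]
E
python3 - <<'E'
from h import *
O={}
for n in("scene0","side0"):
    p,d,K,T=load(n)
    for c in blobs(p,(10,110,90),(25,255,255),60):
        (u,v),s,a=cv2.minAreaRect(c); w=onplane((u,v),10,K,T)[0]
        if 200<w[0]<900 and abs(w[1])<600: print(n,np.round((u,v)),np.round(s),np.round(w))
    for uv in ([(288,190),(279,170)] if n[1]=='c' else [(337,190),(351,168)]): print(n,uv,np.round(onplane(uv,14,K,T)[0]))
p=load("scene0")[0][150:290,240:440]; cv2.imwrite("pics/crop.png",cv2.resize(p[:,:,::-1],None,fx=4,fy=4,interpolation=2))
E
```

```text
scene0 [348. 267.] [23. 15.] [607. 232.  10.]
scene0 [376. 235.] [23. 13.] [470. 237.  10.]
scene0 [278. 170.] [ 9. 10.] [ 461. -160.   10.]
scene0 (288, 190) [508. -76.  14.]
scene0 (279, 170) [ 463. -154.   14.]
side0 [283. 275.] [19. 34.] [467. 244.  10.]
side0 [231. 254.] [23. 22.] [600. 242.  10.]
side0 [350. 168.] [10. 11.] [ 518. -195.   10.]
side0 (337, 190) [500. -70.  14.]
side0 (351, 168) [ 514. -189.   14.]
```

View pics/crop.png

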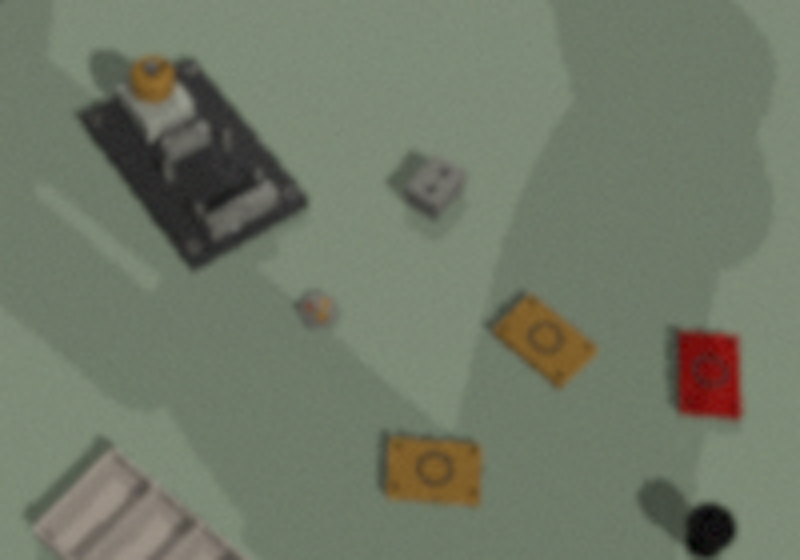

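The crop confirms it: the brass plates sit at crop (545,338) and (434,470), and the red look-alike is apart from them at (710,372). The dark steel fixture is at (190,165) with the brass nut at (152,78). Now I move the wrist camera over the fixture.

Careful with the scale: turns go in shares of pi rad. That gives: -1.1 rad / 3.1416 = -0.3501.

Emit:
move_arm(motion=[[0,0,-0.3501,0.43,-0.343,0,0.085],[0,0,-0.3501,0.43,-0.343,0,0.085],[0,0,-0.3501,0.43,-0.343,0,0.085],[0,0,-0.3501,0.43,-0.343,0,0.085],[0,0,-0.3501,0.43,-0.343,0,0.085],[0,0,-0.3501,0.43,-0.343,0.03,0.085],[0,0,-0.3501,0.43,-0.343,0.04,0.085],[0,0,-0.3501,0.43,-0.343,0.04,0.085]])

```text
clock: 1.15
eef_pos: [454.1, -210.3, 200.7]
tcp_rot: [3.141, 0.0, 1.343]
contact_force: [0.2, -0.5, -0.3]
opening: 0.997
grasp_force: 0.0
```

Emit:
move_arm(motion=[[0,0,0,0,0,0,0.085],[0,0,0,0,0,0,0.085]])

```text
clock: 1.4
eef_pos: [453.0, -212.0, 200.8]
tcp_rot: [-3.141, 0.0, 1.344]
contact_force: [0.3, 0.0, 0.4]
opening: 0.997
grasp_force: 0.0
```

```bash
cat >> h.py <<'E'
def snap(tag,n="wrist"):
    from rig import sensors,grab_frame,camera_params
    c=camera_params(n); s=sensors.sense(); p,d=grab_frame(n)
    np.savez(tag+".npz",p=p,d=d,K=c["camera_matrix"],T=c["world_from_camera"],tcp=s["eef_pos"],rot=s["tcp_rot"])
    print(tag,round(s["clock"],2),np.round(s["eef_pos"],1),np.round(s["tcp_rot"],4),"F",np.round(s["contact_force"],1),"op",round(s["opening"],3),"g",round(s["grasp_force"],1),"q6",round(s["qpos"][5],2))
    return p
E
python3 - <<'E'
from h import *
p=snap("w1"); cv2.imwrite("pics/w1.png",p[:,:,::-1])
E
```

```text
w1 1.4 [ 453.  -212.   200.8] [-3.1410e+00  3.0000e-04  1.3441e+00] F [0.3 0.  0.4] op 0.997 g 0.0 q6 -0.21
```

View pics/w1.png

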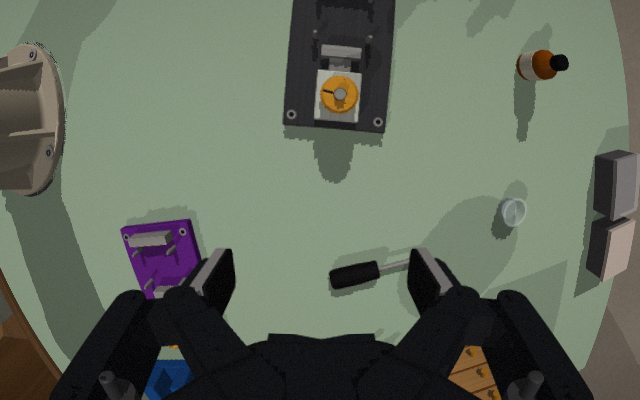

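The wrist view shows the nut at (340,95) with its line pointing left, and the nest beyond it near the top edge. I move forward for a better view and a second viewpoint.

Emit:
move_arm(motion=[[0,0,0,0.055,0,0.01,0.085],[0,0,0,0.11,0,0.02,0.085],[0,0,0,0.11,0,0.02,0.085],[0,0,0,0.11,0,0.02,0.085]])

```text
clock: 1.95
eef_pos: [477.8, -106.2, 181.2]
tcp_rot: [3.141, 0.0, 1.342]
contact_force: [-0.5, -1.3, 0.1]
opening: 0.994
grasp_force: 0.0
```

Run:
```python
from h import *
p=snap("w2"); cv2.imwrite("pics/w2.png",cv2.resize(p[0:300,170:470,::-1],None,fx=2,fy=2,interpolation=2))
```

```text
w2 1.95 [ 477.8 -106.2  181.2] [3.1411e+00 5.0000e-04 1.3420e+00] F [-0.5 -1.3  0.1] op 0.994 g 0.0 q6 0.01
```

View pics/w2.png

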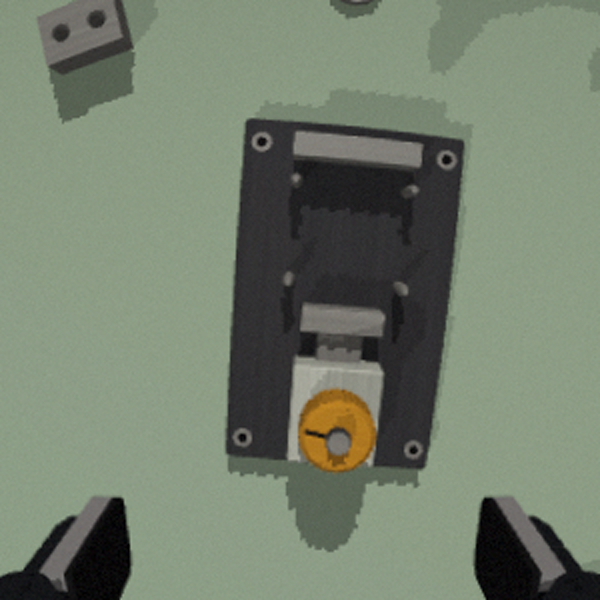

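Emit:
move_arm(motion=[[0,0,0,0.06,0,0,0.085],[0,0,0,0.08,0,0,0.085],[0,0,0,0.08,0,0,0.085],[0,0,0,0.08,0,0,0.085]])

```text
clock: 2.5
eef_pos: [496.0, -28.4, 181.1]
tcp_rot: [3.141, 0.0, 1.342]
contact_force: [-0.5, -1.2, 0.0]
opening: 0.993
grasp_force: 0.0
```

Run:
```python
from h import *
p=snap("w3")
```

```text
w3 2.5 [496.  -28.4 181.1] [3.1414e+00 4.0000e-04 1.3416e+00] F [-0.5 -1.2  0. ] op 0.993 g 0.0 q6 0.17
```

The crop shows four pin tips at crop (296,180), (410,190), (288,278) and (400,289). The jaw is at (342,320) and the nut centre at (338,430). I triangulate the pins and the nut from w2 and w3.

```bash
cat >> h.py <<'E'
def proj(P,K,T):  # fisheye
    c=(np.atleast_2d(P)-T[:3,3])@T[:3,:3]
    r=np.linalg.norm(c[:,:2],axis=1,keepdims=True); th=np.arctan2(r,c[:,2:])
    return c[:,:2]/r*th*K[0,0]+[K[0,2],K[1,2]]
def brightblob(p,uv,h=7,thr=None):
    u,v=np.round(uv).astype(int); g=cv2.cvtColor(p,cv2.COLOR_RGB2GRAY)[v-h:v+h+1,u-h:u+h+1].astype(float)
    t=(g.max()+np.median(g))/2; m=(g>t).astype(np.uint8)
    n,l,s,c=cv2.connectedComponentsWithStats(m); k=1+np.argmax(s[1:,4]); return c[k]+[u-h,v-h],s[k,4]
def nut(p,K,T):
    cs=blobs(p,(10,110,90),(28,255,255),200); return cs
E
python3 - <<'E'
from h import *
p2,d2,K,T2=load("w2"); p3,d3,K,T3=load("w3")
px=np.array([(296,180),(410,190),(288,278),(400,289)])/2+[170,0]
a=[];b=[]
for q in px:
    c,s=brightblob(p2,q,5); a.append(c); w=onplane(c,36,K,T2,1)[0]
    e,s2=brightblob(p3,proj(w,K,T3)[0],6); b.append(e)
    X,g=cross(T2[:3,3],rays(c,K,T2,1)[1][0],T3[:3,3],rays(e,K,T3,1)[1][0])
    print(np.round(c,1),s,np.round(e,1),s2,np.round(w,1),np.round(onplane(e,36,K,T3,1)[0],1),"tri",np.round(X,1),round(g,2),"depth",d2[int(c[1]),int(c[0])])
for P,T in((a,T2),(b,T3)):
    w=onplane(np.array(P),36,K,T,1)[:,:2]
    D=lambda i,j:np.linalg.norm(w[i]-w[j])
    print("sizes",[round(D(*k),1) for k in((0,1),(2,3),(0,2),(1,3))],"c",w.mean(0).round(1),"yaw",np.arctan2(*(w[0]+w[1]-w[2]-w[3])[::-1])-np.pi/2)
for p,T,n in((p2,T2,2),(p3,T3,3)):
    for c in blobs(p,(10,110,90),(28,255,255),150):
        (u,v),s,an=cv2.minAreaRect(c); print(n,"nut?",np.round((u,v),1),np.round(s,1),onplane((u,v),68,K,T,1)[0].round(1))
E
```

```text
[317.5  88.5] 12 [317.7 172.1] 25 [496.8 -15.4  36. ] [497.3 -14.   36. ] tri [496.9 -15.   30.7] 0.15 depth 269.5812
[376.3  94.1] 12 [374.  176.6] 24 [548.7 -31.7  36. ] [548.9 -30.3  36. ] tri [549.6 -31.6  30.7] 0.16 depth 272.0249
[313.5 139. ] 22 [314.2 217.6] 34 [482.5 -60.3  36. ] [483.4 -57.7  36. ] tri [482.2 -61.2  25.5] 0.3 depth 283.1771
[370.9 143.6] 25 [367.7 221.6] 37 [534.  -76.2  36. ] [534.4 -74.1  36. ] tri [535.  -77.3  27.9] 0.1 depth 287.05252
sizes [np.float64(54.4), np.float64(53.8), np.float64(47.2), np.float64(46.9)] c [515.5 -45.9] yaw -0.3141113251128984
sizes [np.float64(54.1), np.float64(53.5), np.float64(45.8), np.float64(46.1)] c [516. -44.] yaw -0.31388058121783446
2 nut? [485.  394.3] [19.4 26.7] [ 647.3 -459.4   68. ]
2 nut? [338. 215.] [38. 42.] [ 489.4 -126.8   68. ]
2 nut? [552.3 151.4] [22.5 18. ] [ 719.9 -113.5   68. ]
3 nut? [336.5 288.5] [37. 35.] [ 490.5 -122.8   68. ]
3 nut? [542.  220.6] [18.  22.9] [ 721.8 -108.8   68. ]
```

The pins give 54 x 47 (nominal 55 x 48). The nest is at about (515.5,-46) with yaw -0.314. The blobs include the pin sides, so the heights read a little low. Next I look at the plates.

Emit:
move_arm(motion=[[0,0,0,0.06,-0.006,0,0.085],[0,0,0,0.12,-0.012,0,0.085],[0,0,0,0.17,-0.02,0,0.085],[0,0,0,0.17,-0.02,0,0.085],[0,0,0,0.17,-0.02,0,0.085]])

```text
clock: 3.18
eef_pos: [514.9, 142.0, 180.8]
tcp_rot: [-3.141, 0.001, 1.343]
contact_force: [-0.4, 0.0, 0.2]
opening: 0.991
grasp_force: 0.0
```

Run:
```python
from h import *
snap("w4")
```

```text
w4 3.17 [514.9 142.  180.8] [-3.1412e+00  7.0000e-04  1.3426e+00] F [-0.4  0.   0.2] op 0.991 g 0.0 q6 0.5
```

Emit:
move_arm(motion=[[0,0,0,0.03,0,0.02,0.085],[0,0,0,0.06,0,0.04,0.085],[0,0,0,0.06,0,0.04,0.085],[0,0,0,0.06,0,0.04,0.085]])

```text
clock: 3.72
eef_pos: [528.6, 200.1, 141.1]
tcp_rot: [-3.141, 0.001, 1.342]
contact_force: [0.8, 0.6, 0.5]
opening: 0.996
grasp_force: 0.0
```

```bash
cat >> h.py <<'E'
def plates(tag,z,amin=800):
    p,d,K,T=load(tag); out=[]
    for c in blobs(p,(10,110,90),(28,255,255),amin):
        w=onplane(c[:,0,:],z,K,T,1)[:,:2].astype(np.float32)
        (x,y),s,a=cv2.minAreaRect(w); bx=cv2.boxPoints(((x,y),s,a))
        e=max((bx[1]-bx[0],bx[2]-bx[1]),key=np.linalg.norm); yaw=np.arctan2(e[1],e[0])%np.pi
        out.append((x,y,min(s),max(s),yaw)); 
    return out
E
python3 - <<'E'
from h import *
snap("w5")
a,b=load("w4"),load("w5")
def ctr(t):
    p=load(t)[0]; return [cv2.minAreaRect(c)[0] for c in blobs(p,(10,110,90),(28,255,255),800)]
for t in("w4","w5"):
    for r,c in zip(plates(t,9),ctr(t)): print(t,np.round(c),np.round(r,3))
# circle-mark/centroid triangulation
for u in ctr("w4"):
  for v in ctr("w5"):
    X,g=cross(a[3][:3,3],rays(u,a[2],a[3],1)[1][0],b[3][:3,3],rays(v,b[2],b[3],1)[1][0])
    if g<8: print("tri",X.round(1),g.round(1))
E
```

```text
w5 3.73 [528.6 200.1 141.1] [-3.1414e+00  6.0000e-04  1.3417e+00] F [0.8 0.6 0.5] op 0.996 g 0.0 q6 0.59
w4 [256. 101.] [470.262 237.988  44.993  66.367   1.443]
w4 [388.  75.] [606.58  234.166  44.656  65.955   2.145]
w5 [248. 165.] [469.815 238.044  44.235  66.526   1.443]
w5 [395. 135.] [606.656 234.306  44.412  66.996   2.146]
tri [470.2 238.1   8.3] 0.6
tri [607.2 234.5   4.5] 0.2
```

The plates measure 44 x 66 at (470,238), long axis at 1.443 rad, and (606.6,234.3), long axis at 2.146 rad. Both triangulate near bench height and both are in reach. I approach the first one.

Scaled: -0.101 rad / 3.1416 = -0.0321.

Emit:
move_arm(motion=[[0,0,-0.0318,0.0236,-0.0657,0.05,0.06],[0,0,-0.0321,0.0236,-0.0657,0.1,0.06],[0,0,-0.0321,0.0236,-0.0657,0.1,0.06],[0,0,-0.0321,0.0236,-0.0657,0.12,0.06],[0,0,-0.0321,0.0236,-0.0657,0.13,0.06],[0,0,-0.0321,0.0236,-0.0657,0.13,0.06]])

```text
clock: 4.53
eef_pos: [470.9, 239.1, 11.8]
tcp_rot: [3.141, -0.0, 1.443]
contact_force: [-0.1, 0.5, -0.9]
opening: 0.701
grasp_force: 0.0
```

Run:
```python
from h import *
p=snap("w6"); cv2.imwrite("pics/w6.png",p[:,:,::-1])
```

```text
w6 4.53 [470.9 239.1  11.8] [ 3.1409e+00 -3.0000e-04  1.4429e+00] F [-0.1  0.5 -0.9] op 0.701 g 0.0 q6 0.59
```

View pics/w6.png

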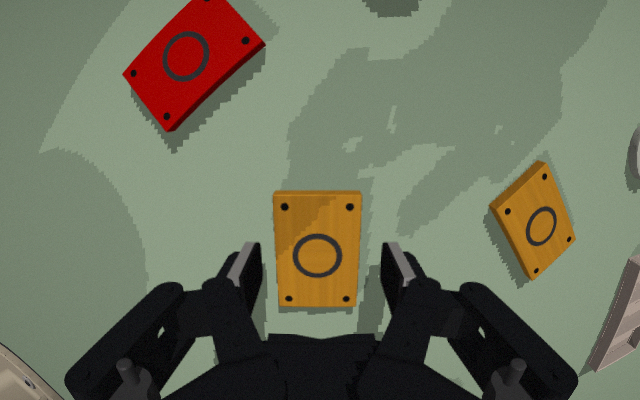

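The plate at (317,255) is centred between the fingertips at (252,262) and (393,262), and the other brass plate is at (541,226). I measure the plate again here and compare it with the TCP.

Run:
```python
from h import *
for t in("w6",):
    for r in plates(t,9.5,2000): print(np.round(r,3))
z=np.load("w6.npz");p,d,K,T=load("w6")
ring=cv2.inRange(cv2.cvtColor(p,cv2.COLOR_RGB2HSV),(10,110,90),(28,255,255))[225:290,280:355]
cs,h=cv2.findContours(255-ring,cv2.RETR_EXTERNAL,cv2.CHAIN_APPROX_NONE)
for c in cs:
    if cv2.contourArea(c)>800: e=cv2.fitEllipse(c); print(e,onplane(np.array(e[0])+[280,225],10,K,T,1))
```

```text
[469.735 239.098  43.891  68.249   1.439]
[604.124 235.82   46.447  71.908   2.148]
((36.938209533691406, 30.198081970214844), (42.735877990722656, 48.326812744140625), 89.93634033203125) [[469.64269254 238.41961198  10.        ]]
```

Emit:
move_arm(motion=[[0,0,0,-0.001,0.001,0.006,0.06],[0,0,0,-0.001,0.001,0.01,0.06],[0,0,0,-0.001,0.001,0.01,0.06]])

```text
clock: 4.95
eef_pos: [470.6, 238.2, 0.7]
tcp_rot: [-3.141, 0.0, 1.444]
contact_force: [0.8, -0.6, 0.4]
opening: 0.706
grasp_force: 0.0
```

Emit:
move_arm(motion=[[0,0,0,0,0,0,0.05],[0,0,0,0,0,0,0.03],[0,0,0,0,0,0,0.03],[0,0,0,0,0,0,0.03],[0,0,0,0,0,0,0.03]], grip_force=50)

```text
clock: 5.58
eef_pos: [470.8, 238.3, 1.3]
tcp_rot: [-3.142, 0.0, 1.444]
contact_force: [-2.0, -1.2, 5.5]
opening: 0.495
grasp_force: 50.7
```

Scaled: 0.187 rad / 3.1416 = 0.0595.

Emit:
move_arm(motion=[[0,0,0,0,0,-0.04,0.03],[0,0,0,-0.02,0.004,-0.09,0.03],[0,0,0.0159,-0.08,0.016,-0.11,0.03],[0,0,0.0318,-0.14,0.027,-0.11,0.03],[0,0,0.0595,-0.2,0.039,-0.11,0.03],[0,0,0.0595,-0.26,0.05,-0.11,0.03],[0,0,0.0595,-0.31,0.06,-0.11,0.03],[0,0,0.0595,-0.345,0.067,-0.11,0.03]])

```text
clock: 6.58
eef_pos: [493.3, -114.6, 110.9]
tcp_rot: [3.141, 0.0, 1.255]
contact_force: [0.1, -0.2, -1.8]
opening: 0.494
grasp_force: 52.5
```

Emit:
move_arm(motion=[[0,0,0,0,0,0,0.03],[0,0,0,0,0,0,0.03]])

```text
clock: 6.82
eef_pos: [493.1, -111.9, 110.7]
tcp_rot: [-3.141, -0.0, 1.256]
contact_force: [0.6, -0.6, -1.5]
opening: 0.491
grasp_force: 52.5
```

Run:
```python
from h import *
p=snap("w7"); cv2.imwrite("pics/w7.png",cv2.resize(p[40:340,140:500,::-1],None,fx=2,fy=2,interpolation=2))
```

```text
w7 6.83 [ 493.1 -111.9  110.7] [-3.1408e+00 -2.0000e-04  1.2562e+00] F [ 0.6 -0.6 -1.5] op 0.491 g 52.5 q6 0.09
```

View pics/w7.png

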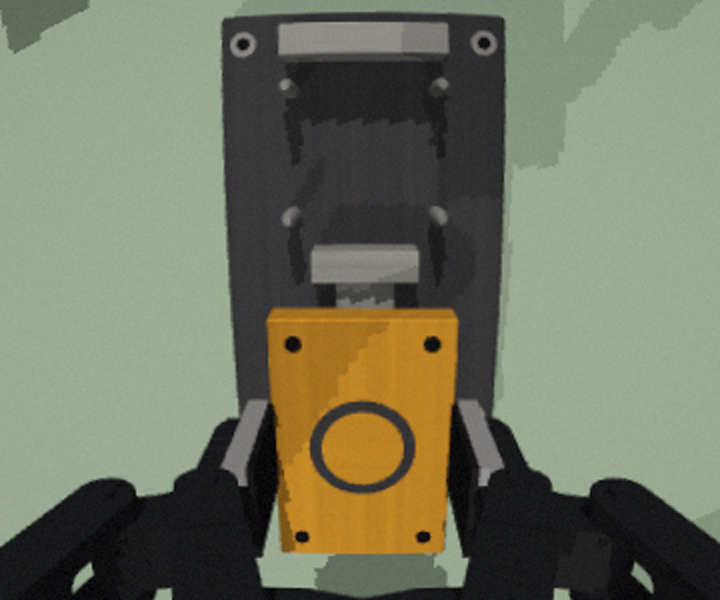

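The view shows the plate held squarely with its ring at crop (363,447). The pin tips are at (286,86), (440,86), (290,215) and (437,215), almost directly below the camera. I measure the held plate and the nest in this one view.

```bash
cat >> h.py <<'E'
def ring(p,K,T,uv,z,h=40):
    u,v=uv; m=cv2.inRange(cv2.cvtColor(p,cv2.COLOR_RGB2HSV),(10,110,70),(28,255,255))[v-h:v+h,u-h:u+h]
    for c in cv2.findContours(255-m,cv2.RETR_LIST,cv2.CHAIN_APPROX_NONE)[0]:
        if 600<cv2.contourArea(c)<3500 and c.min()>0 and c.max()<2*h-1:
            e=cv2.fitEllipse(c); return onplane(np.array(e[0])+[u-h,v-h],z,K,T,1)[0],e
def tool(w,tcp,rot):
    return R.from_euler("xyz",rot).inv().apply(np.asarray(w)-tcp)
E
python3 - <<'E'
from h import *
z=np.load("w7.npz");p,d,K,T=load("w7");tcp,rot=z["tcp"],z["rot"]
print("cam in tool",tool(T[:3,3],tcp,rot).round(1), "cam",T[:3,3].round(1))
r=ring(p,K,T,(321,263),tcp[2]+8.7); print("ring",r, "tool",tool(r[0],tcp,rot).round(2))
px=np.array([(286,86),(440,86),(290,215),(437,215)])/2+[140,40]
b=np.array([brightblob(p,q,6)[0] for q in px]); print(b.round(1).tolist())
for h in(36,32,28):
    w=onplane(b,h,K,T,1)[:,:2]; D=lambda i,j:round(float(np.linalg.norm(w[i]-w[j])),1)
    ax=w[0]+w[1]-w[2]-w[3]
    bx=w[1]+w[3]-w[0]-w[2]
    print(h,[D(*k) for k in((0,1),(2,3),(0,2),(1,3))],w.mean(0).round(2),np.arctan2(ax[1],ax[0])-np.pi/2,np.arctan2(bx[1],bx[0]),"tool",tool([*w.mean(0),h],tcp,rot).round(2))
# held plate outline
m=cv2.inRange(cv2.cvtColor(p,cv2.COLOR_RGB2HSV),(10,110,90),(28,255,255))
for t in plates("w7",0): pass
c=max(blobs(p,(10,110,70),(28,255,255),2000),key=cv2.contourArea)
w=onplane(c[:,0],tcp[2]+8.7,K,T,1); q=tool(w,tcp,rot); print("outline tool x",q[:,0].min(),q[:,0].max(),"y",q[:,1].min(),q[:,1].max())
E
```

```text
cam in tool [  71.7    0.6 -142.5] cam [516.  -44.  253.2]
ring (array([ 493.86864153, -112.27225383,  119.38176485]), ((39.929866790771484, 40.741939544677734), (37.801273345947266, 42.743133544921875), 89.90409088134766)) tool [-0.09  0.78 -8.7 ]
[[281.9, 81.8], [360.7, 81.1], [283.7, 147.8], [359.4, 146.7]]
36 [54.5, 53.5, 46.6, 46.4] [515.8  -45.91] -0.3107243443081602 -0.30210366087958834 tool [69.79  1.18 74.7 ]
32 [55.5, 54.5, 47.5, 47.3] [515.8  -45.95] -0.31072434430816087 -0.3021036608795879 tool [69.75  1.19 78.7 ]
28 [56.5, 55.4, 48.4, 48.2] [515.8  -45.98] -0.3107243443081593 -0.30210366087958745 tool [69.72  1.2  82.7 ]
outline tool x -32.756298890899004 35.52990275063476 y -21.276422665979286 22.784949249103953
```

Scaled: -0.008 rad / 3.1416 = -0.0025.

Emit:
move_arm(motion=[[0,0,-0.0025,0.04,0.0003,0.01,0.03],[0,0,-0.0025,0.0698,0.0003,0.03,0.03],[0,0,-0.0025,0.0698,0.0003,0.05,0.03],[0,0,-0.0025,0.0698,0.0003,0.065,0.03],[0,0,-0.0025,0.0698,0.0003,0.065,0.03]])

```text
clock: 7.5
eef_pos: [514.4, -45.6, 45.0]
tcp_rot: [-3.139, 0.001, 1.266]
contact_force: [0.4, -0.5, -1.9]
opening: 0.497
grasp_force: 52.4
```

Run:
```python
from h import *
p=snap("w8"); cv2.imwrite("pics/w8.png",cv2.resize(p[140:340,190:450,::-1],None,fx=3,fy=3,interpolation=2))
z=np.load("w8.npz");p,d,K,T=load("w8");tcp,rot=z["tcp"],z["rot"]
r=ring(p,K,T,(321,263),tcp[2]+8.7); print("ring tool",tool(r[0],tcp,rot).round(2))
```

```text
w8 7.5 [514.4 -45.6  45. ] [-3.1392e+00  5.0000e-04  1.2656e+00] F [ 0.4 -0.5 -1.9] op 0.497 g 52.4 q6 0.21
ring tool [-0.08  0.78 -8.7 ]
```

View pics/w8.png

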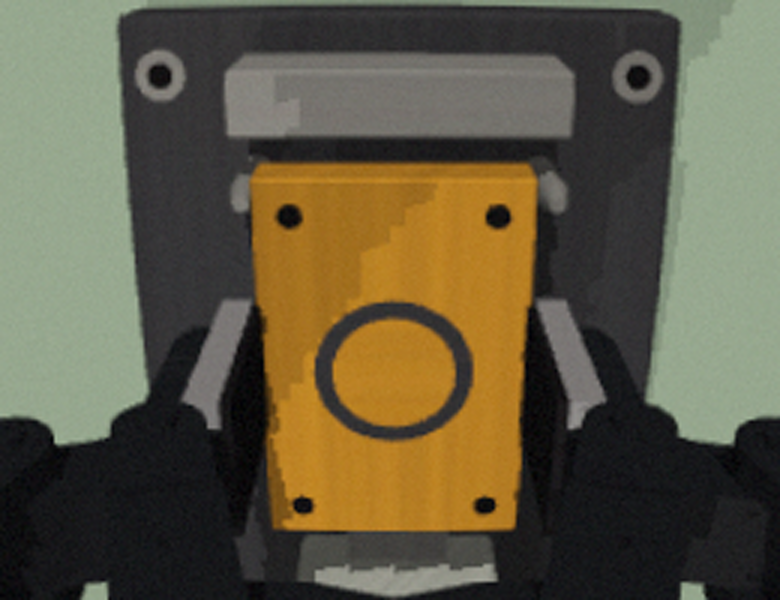

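The plate is over the pins, with its front edge at crop x 252–537. The fence spans 228–573, the far pins show at 232 and 565, and the bolts are at (160,76) and (638,76). I compute the lateral offset.

Run:
```python
from h import *
z=np.load("w8.npz");p,d,K,T=load("w8");tcp,rot=z["tcp"],z["rot"]
f=lambda a:np.array(a)/3+[190,140]
for n,a,h in(("fence face edge",[(228,136),(573,136)],34),("bolts",[(160,76),(638,76)],14),("plate front top",[(252,180),(537,180)],tcp[2]+8.7),("pin outer",[(231,190),(567,190)],32),("base far",[(121,12),(678,12)],14)):
    w=onplane(f(a),h,K,T,1); q=tool(w,tcp,rot); print(n,q.round(1).tolist(),"mid",q.mean(0).round(2),np.linalg.norm(w[1]-w[0]).round(1),"ang",np.arctan2(*(w[1]-w[0])[1::-1]).round(3))
```

```text
fence face edge [[34.3, -27.5, 11.0], [34.4, 31.8, 10.9]] mid [34.37  2.17 10.94] 59.3 ang -0.304
bolts [[41.5, -44.1, 31.0], [41.6, 48.3, 30.8]] mid [41.55  2.08 30.94] 92.4 ang -0.304
plate front top [[32.3, -20.5, -8.7], [32.3, 22.6, -8.8]] mid [32.28  1.06 -8.72] 43.1 ang -0.304
pin outer [[24.0, -27.8, 13.0], [24.1, 31.7, 12.9]] mid [24.05  1.95 12.95] 59.4 ang -0.304
base far [[54.2, -51.4, 31.1], [54.3, 55.7, 30.8]] mid [54.26  2.19 30.93] 107.1 ang -0.304
```

Emit:
move_arm(motion=[[0,0,0,-0.0004,0.0011,0,0.03],[0,0,0,-0.0004,0.0011,0.007,0.03],[0,0,0,-0.0004,0.0011,0.014,0.03],[0,0,0,-0.0004,0.0011,0.02,0.03],[0,0,0,-0.0004,0.0011,0.024,0.03],[0,0,0,-0.0004,0.0011,0.028,0.03],[0,0,0,-0.0004,0.0011,0.029,0.03],[0,0,0,-0.0004,0.0011,0.029,0.03]])

```text
clock: 8.55
eef_pos: [516.4, -46.8, 16.9]
tcp_rot: [-3.142, 0.0, 1.265]
contact_force: [0.8, -0.1, -1.5]
opening: 0.494
grasp_force: 52.5
```

Emit:
move_arm(motion=[[0,0,0,0,0,0.001,0.03],[0,0,0,0,0,0.001,0.03]])

```text
clock: 8.8
eef_pos: [516.4, -46.8, 16.0]
tcp_rot: [3.142, -0.0, 1.265]
contact_force: [0.3, 0.3, -2.1]
opening: 0.497
grasp_force: 52.5
```

```bash
cat > chk.py <<'E'
import sys
from h import *
tag,zr=sys.argv[1],float(sys.argv[2])   # zr: plate top height above bench
snap(tag); z=np.load(tag+".npz");p,d,K,T=load(tag);tcp,rot=z["tcp"],z["rot"]
r=ring(p,K,T,(321,263),zr,44); q=tool(r[0],tcp,rot) if r else None; print("ring tool",q)
g=cv2.cvtColor(p,cv2.COLOR_RGB2GRAY)
# bolts of the base: dark hole in bright washer near the far corners
circ=[]
for s in(-1,1):
    w=R.from_euler("xyz",rot).apply([41.5,2+46.2*s,0])+tcp; w[2]=14
    u,v=np.round(proj(w,K,T)[0]).astype(int); h=11
    n=g[v-h:v+h+1,u-h:u+h+1]; m=(n>0.5*(float(n.max())+np.median(n))).astype(np.uint8)
    c=max(cv2.findContours(m,cv2.RETR_EXTERNAL,cv2.CHAIN_APPROX_NONE)[0],key=cv2.contourArea)
    (a,b),_=cv2.minEnclosingCircle(c); circ.append(onplane((a+u-h,b+v-h),14,K,T,1)[0])
t=tool(np.array(circ),tcp,rot); print("bolts",t.round(1).tolist(),"mid",t.mean(0).round(2))
E
python3 chk.py w9 24; python3 -c "
import h,cv2;p=h.load('w9')[0];cv2.imwrite('pics/w9.png',cv2.resize(p[140:340,190:450,::-1],None,fx=3,fy=3,interpolation=2))"
```

```text
w9 8.8 [516.4 -46.8  16. ] [ 3.1415 -0.      1.2648] F [ 0.3  0.3 -2.1] op 0.497 g 52.5 q6 0.21
ring tool [-0.45097406  0.8345542  -8.03860814]
bolts [[42.5, -46.5, 2.0], [42.2, 45.5, 2.0]] mid [42.33 -0.49  1.96]
```

View pics/w9.png

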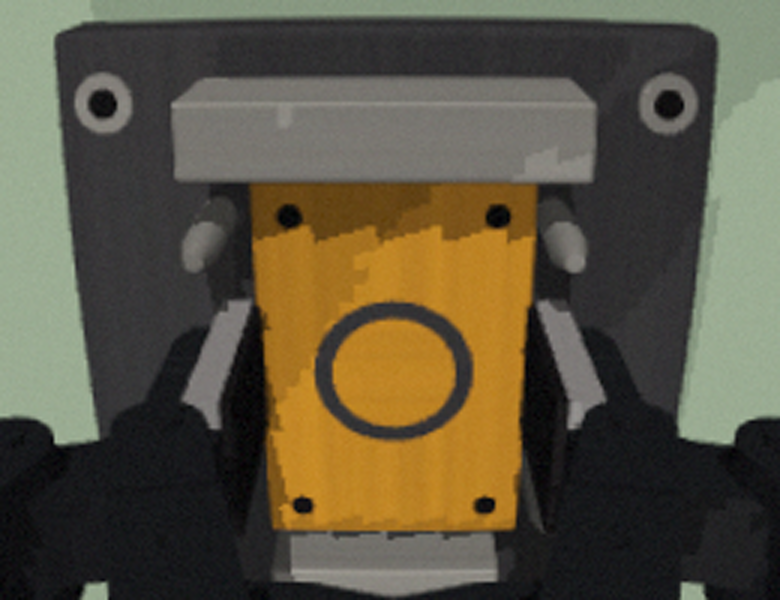

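The plate is between the pins but about 1.2 mm too far along +tool y: the plate's middle is at crop x 394 and the fence and bolts' middle at 385. I correct this, lower the plate and release.

Emit:
move_arm(motion=[[0,0,0,0,-0.0012,0,0.03],[0,0,0,0,-0.0012,0,0.03],[0,0,0,0,-0.0012,0.0008,0.03],[0,0,0,0,-0.0012,0.0008,0.03]])

```text
clock: 9.35
eef_pos: [515.3, -46.5, 15.3]
tcp_rot: [3.142, -0.0, 1.265]
contact_force: [-1.1, 0.5, 2.4]
opening: 0.492
grasp_force: 53.0
```

```bash
python3 chk.py w10 24.2
```

```text
w10 9.35 [515.3 -46.5  15.3] [ 3.1415 -0.      1.2647] F [-1.1  0.5  2.4] op 0.492 g 53.0 q6 0.21
ring tool [-6.12657450e-03  7.86213080e-01 -8.87336277e+00]
bolts [[42.3, -45.9, 1.3], [42.3, 46.8, 1.3]] mid [42.28  0.45  1.33]
```

Emit:
move_arm(motion=[[0,0,0,0,0,0,0.054],[0,0,0,0,0,0,0.056],[0,0,0,0,0,0,0.056],[0,0,0,0,0,-0.01,0.056],[0,0,0,0,0,-0.03,0.056],[0,0,0,0,0,-0.07,0.056],[0,0,0,0,0,-0.1,0.056],[0,0,0,0,0,-0.1,0.056]])

```text
clock: 10.4
eef_pos: [517.0, -46.6, 117.9]
tcp_rot: [3.137, -0.001, 1.265]
contact_force: [0.7, 0.3, -0.4]
opening: 0.655
grasp_force: 0.0
```

Scaled: -0.881 rad / 3.1416 = -0.2804.

Emit:
move_arm(motion=[[0,0,-0.0477,0.05,0,0,0.06],[0,0,-0.0955,0.11,0,0,0.06],[0,0,-0.1432,0.17,0.001,0,0.06],[0,0,-0.191,0.23,0.001,0,0.06],[0,0,-0.2387,0.28,0.002,0.03,0.06],[0,0,-0.2804,0.2953,0.002,0.06,0.06],[0,0,-0.2804,0.2953,0.002,0.09,0.06],[0,0,-0.2804,0.2953,0.002,0.095,0.06]])

```text
clock: 11.4
eef_pos: [603.8, 234.0, 17.2]
tcp_rot: [-3.136, -0.001, 2.146]
contact_force: [-0.6, -1.0, 0.3]
opening: 0.705
grasp_force: 0.0
```

Emit:
move_arm(motion=[[0,0,0,0,0,0,0.06]])

```text
clock: 11.52
eef_pos: [605.8, 234.2, 20.0]
tcp_rot: [-3.141, -0.0, 2.145]
contact_force: [0.4, -0.2, 0.6]
opening: 0.705
grasp_force: 0.0
```

Run:
```python
from h import *
p=snap("w11"); z=np.load("w11.npz");p,d,K,T=load("w11");tcp,rot=z["tcp"],z["rot"]
for r in plates("w11",9.5,2000): print(np.round(r,3),tool([r[0],r[1],10],tcp,rot).round(2))
for uv in((321,263),(321,250)):
    r=ring(p,K,T,uv,10,44); print(r and tool(r[0],tcp,rot).round(2))
```

```text
w11 11.53 [605.8 234.2  20. ] [-3.1407e+00 -2.0000e-04  2.1454e+00] F [ 0.4 -0.2  0.6] op 0.705 g 0.0 q6 -0.21
[606.035 234.914  43.999  67.708   2.146] [0.48 0.59 9.95]
[-0.51  0.57  9.95]
[-0.51  0.57  9.95]
```

Emit:
move_arm(motion=[[0,0,0,-0.0005,0,0.008,0.06],[0,0,0,-0.0005,0,0.015,0.06],[0,0,0,-0.0005,0,0.0187,0.06],[0,0,0,-0.0005,0,0.0187,0.05],[0,0,0,-0.0005,0,0.0187,0.03],[0,0,0,-0.0005,0,0.0187,0.03],[0,0,0,-0.0005,0,0.0187,0.03],[0,0,0,-0.0005,0,0.0187,0.03]], grip_force=50)

```text
clock: 12.58
eef_pos: [606.5, 234.2, 1.7]
tcp_rot: [3.141, 0.0, 2.146]
contact_force: [0.1, -0.4, 3.8]
opening: 0.5
grasp_force: 51.6
```

Scaled: 0.881 rad / 3.1416 = 0.2804.

Emit:
move_arm(motion=[[0,0,0,0,0,-0.05,0.03],[0,0,0.0318,-0.01,-0.012,-0.1,0.03],[0,0,0.0796,-0.05,-0.06,-0.11,0.03],[0,0,0.1273,-0.085,-0.105,-0.11,0.03],[0,0,0.1751,-0.12,-0.148,-0.11,0.03],[0,0,0.2228,-0.155,-0.191,-0.11,0.03],[0,0,0.2804,-0.1859,-0.2292,-0.11,0.03],[0,0,0.2804,-0.1859,-0.2292,-0.11,0.03]])

```text
clock: 13.58
eef_pos: [513.3, -49.1, 111.0]
tcp_rot: [-3.14, 0.001, 1.259]
contact_force: [0.3, 0.1, -2.7]
opening: 0.494
grasp_force: 52.7
```

Emit:
move_arm(motion=[[0,0,0,0,0,0.03,0.03],[0,0,0,0,0,0.06,0.03],[0,0,0,0,0,0.065,0.03],[0,0,0,0,0,0.065,0.03],[0,0,0,0,0,0.065,0.03]])

```text
clock: 14.2
eef_pos: [516.0, -46.4, 47.4]
tcp_rot: [3.14, -0.0, 1.265]
contact_force: [0.4, 0.1, -3.4]
opening: 0.489
grasp_force: 52.7
```

```bash
python3 chk.py w12 56
```

```text
w12 14.2 [516.  -46.4  47.4] [ 3.1400e+00 -4.0000e-04  1.2654e+00] F [ 0.4  0.1 -3.4] op 0.489 g 52.7 q6 0.21
ring tool [ 0.86055259  0.75506206 -8.58626984]
bolts [[42.2, -46.1, 33.4], [42.0, 45.9, 33.5]] mid [42.07 -0.09 33.43]
```

Emit:
move_arm(motion=[[0,0,0,-0.001,-0.0006,0,0.03],[0,0,0,-0.001,-0.0006,0.006,0.03],[0,0,0,-0.001,-0.0006,0.012,0.03],[0,0,0,-0.001,-0.0006,0.017,0.03],[0,0,0,-0.001,-0.0006,0.02,0.03],[0,0,0,-0.001,-0.0006,0.021,0.03],[0,0,0,-0.001,-0.0006,0.021,0.03]])

```text
clock: 15.12
eef_pos: [514.0, -47.3, 25.7]
tcp_rot: [-3.141, 0.0, 1.265]
contact_force: [-2.8, -0.1, 3.9]
opening: 0.494
grasp_force: 53.4
```

```bash
python3 chk.py w13 34.7
```

```text
w13 15.12 [514.  -47.3  25.7] [-3.1410e+00  1.0000e-04  1.2648e+00] F [-2.8 -0.1  3.9] op 0.494 g 53.4 q6 0.21
ring tool [ 1.06984716  0.76283346 -9.03594111]
bolts [[43.6, -44.7, 11.7], [43.5, 47.7, 11.6]] mid [43.51  1.5  11.66]
```

Emit:
move_arm(motion=[[0,0,0,0,0,0,0.054],[0,0,0,0,0,0,0.056],[0,0,0,0,0,0,0.056],[0,0,0,0,0,-0.01,0.056],[0,0,0,0,0,-0.03,0.056],[0,0,0,0,0,-0.07,0.056],[0,0,0,0,0,-0.08,0.06],[0,0,0,0,0,-0.08,0.06]])

```text
clock: 16.18
eef_pos: [514.7, -47.4, 106.2]
tcp_rot: [3.14, -0.0, 1.265]
contact_force: [0.4, 0.6, 0.3]
opening: 0.704
grasp_force: 0.0
```

Run:
```python
from h import *
p=snap("w14"); cv2.imwrite("pics/w14.png",p[60:360,140:500,::-1])
for r in plates("w14",33.5,1500): print(np.round(r,3), tool([r[0],r[1],34],np.load("w14.npz")["tcp"],np.load("w14.npz")["rot"]).round(2))
```

```text
w14 16.18 [514.7 -47.4 106.2] [ 3.1398e+00 -4.0000e-04  1.2648e+00] F [0.4 0.6 0.3] op 0.704 g 0.0 q6 0.21
[515.174 -46.777  44.384  66.876   1.269] [ 0.66  0.13 72.19]
```

View pics/w14.png

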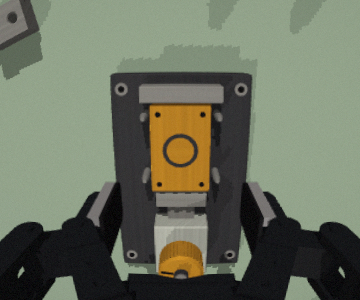

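The pile sits flat and square in the nest, with the plate centred between the pins at crop (180,150). The nut is visible at (182,260). I move above the nut and wind the wrist back.

Scaled: -0.18 rad / 3.1416 = -0.0573.

Emit:
move_arm(motion=[[0,0,-0.0573,-0.03,0,0,0.056],[0,0,-0.1146,-0.06,0,0,0.056],[0,0,-0.1719,-0.087,0,0,0.056],[0,0,-0.2292,-0.087,0,0,0.056],[0,0,-0.2865,-0.087,0,0,0.056],[0,0,-0.3438,-0.087,0,0,0.056],[0,0,-0.4011,-0.087,0,0,0.056],[0,0,-0.4584,-0.087,0,0,0.056]])

```text
clock: 17.23
eef_pos: [487.1, -130.0, 104.0]
tcp_rot: [-3.141, -0.002, 2.711]
contact_force: [1.1, -0.2, 0.2]
opening: 0.658
grasp_force: 0.0
```

Scaled: -0.6 rad / 3.1416 = -0.191.

Emit:
move_arm(motion=[[0,0,-0.0573,0,0,0,0.056],[0,0,-0.1146,0,0,0,0.056],[0,0,-0.1719,0,0,0,0.056],[0,0,-0.191,0,0,0,0.056],[0,0,-0.191,0,0,0,0.056],[0,0,-0.191,0,0,0,0.056]])

```text
clock: 17.98
eef_pos: [487.5, -130.1, 104.7]
tcp_rot: [3.141, -0.001, -2.98]
contact_force: [-0.3, -0.2, -0.0]
opening: 0.656
grasp_force: 0.0
```

```bash
cat > nut.py <<'E'
import sys
from h import *
tag=sys.argv[1]; snap(tag); z=np.load(tag+".npz");p,d,K,T=load(tag);tcp,rot=z["tcp"],z["rot"]
for c in blobs(p,(10,110,70),(28,255,255),300):
    (u,v),s,a=cv2.minAreaRect(c)
    if 230<u<410 and 180<v<340:
        q=tool(onplane(c[:,0],67,K,T,1),tcp,rot)
        # top-face rim: fit a 17 mm circle to the camera-far (-x) and side arc
        from scipy.optimize import least_squares
        k=q[:,0]<np.median(q[:,0])+6
        o=least_squares(lambda x:np.hypot(q[k,0]-x[0],q[k,1]-x[1])-17,q.mean(0)[:2],loss="soft_l1"); print("px",round(u),round(v),"mean",q.mean(0).round(2),"x",q[:,0].min().round(1),q[:,0].max().round(1),"y",q[:,1].min().round(1),q[:,1].max().round(1),"fit",o.x.round(2))
cv2.imwrite(f"pics/{tag}.png",cv2.resize(p[160:340,190:450,::-1],None,fx=3,fy=3,interpolation=2))
E
python3 nut.py w15
```

```text
w15 17.98 [ 487.5 -130.1  104.7] [ 3.1410e+00 -1.2000e-03 -2.9798e+00] F [-0.3 -0.2 -0. ] op 0.656 g 0.0 q6 -2.0
px 319 222 mean [ 1.62 -1.06 37.7 ] x -17.9 21.5 y -18.1 15.9 fit [-0.39 -1.03]
```

View pics/w15.png

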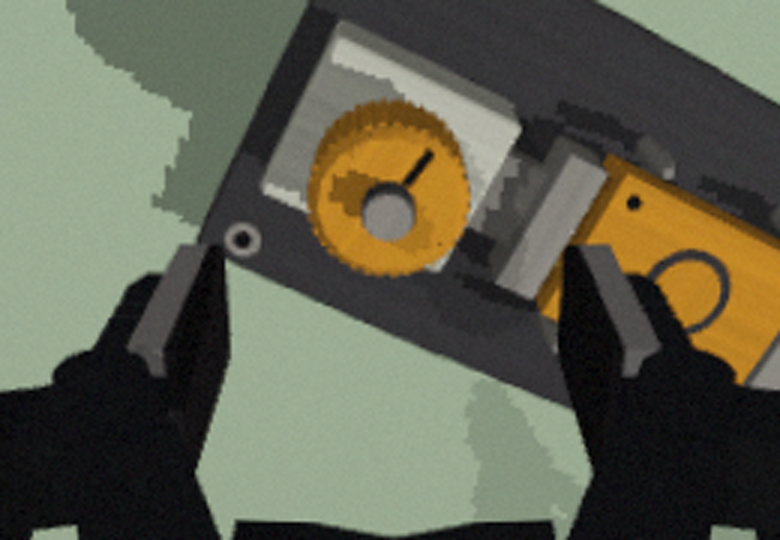

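The nut centre is at crop (388,205) between the open fingers, with the line toward (430,153). The image fit and the nest geometry agree to about 1 mm. I shift slightly, descend and grip.

Emit:
move_arm(motion=[[0,0,0,-0.0007,-0.0014,0.02,0.056],[0,0,0,-0.0007,-0.0014,0.04,0.056],[0,0,0,-0.0007,-0.0014,0.055,0.056],[0,0,0,-0.0007,-0.0014,0.061,0.056],[0,0,0,-0.0007,-0.0014,0.061,0.056],[0,0,0,-0.0007,-0.0014,0.061,0.056]])

```text
clock: 18.77
eef_pos: [489.3, -131.7, 44.9]
tcp_rot: [-3.141, 0.001, -2.978]
contact_force: [0.1, 0.6, -0.5]
opening: 0.653
grasp_force: 0.0
```

```bash
python3 nut.py w16
```

```text
w16 18.77 [ 489.3 -131.7   44.9] [-3.1412e+00  7.0000e-04 -2.9784e+00] F [ 0.1  0.6 -0.5] op 0.653 g 0.0 q6 -2.0
px 322 262 mean [  5.25   0.65 -22.11] x -15.6 25.4 y -16.5 17.6 fit [1.77 0.63]
```

Emit:
move_arm(motion=[[0,0,0,0.0013,0,0.001,0.05],[0,0,0,0.0013,0,0.001,0.04],[0,0,0,0.0013,0,0.001,0.02],[0,0,0,0.0013,0,0.001,0.02],[0,0,0,0.0013,0,0.001,0.02],[0,0,0,0.0013,0,0.001,0.02]], grip_force=40)

```text
clock: 19.58
eef_pos: [487.6, -131.4, 43.7]
tcp_rot: [3.141, -0.0, -2.979]
contact_force: [-0.8, 3.2, 5.3]
opening: 0.379
grasp_force: 40.3
```

```bash
python3 nut.py w17; python3 -c "
from rig import sensors;s=sensors.sense();print(s['wrist_torque'],s['contact_force'])"
```

```text
w17 19.57 [ 487.6 -131.4   43.7] [ 3.1411e+00 -1.0000e-04 -2.9786e+00] F [-0.8  3.2  5.3] op 0.379 g 40.3 q6 -2.0
px 321 266 mean [  4.18   0.09 -23.26] x -17.1 24.1 y -15.9 16.1 fit [0.26 0.21]
[ 0.47211543  0.25264282 -0.07961625] [-1.30464405  2.94603637  4.60781135]
```

View pics/w17.png

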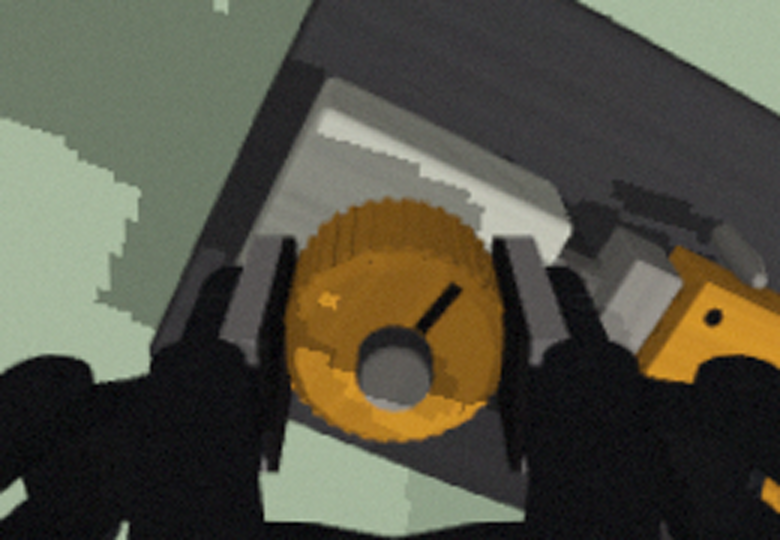

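The nut is centred between both pads at crop (395,345), with its line pointing to (455,290). I screw down clockwise in stages and watch the torque.

Scaled: 1.2 rad / 3.1416 = 0.382.

Emit:
move_arm(motion=[[0,0,0.0477,0,0,0.0001,0.02],[0,0,0.0955,0,0,0.0001,0.02],[0,0,0.1432,0,0,0.0002,0.02],[0,0,0.191,0,0,0.0003,0.02],[0,0,0.2387,0,0,0.0004,0.02],[0,0,0.2865,0,0,0.0004,0.02],[0,0,0.3342,0,0,0.0005,0.02],[0,0,0.382,0,0,0.0006,0.02]])

```text
clock: 20.62
eef_pos: [487.8, -131.0, 43.2]
tcp_rot: [3.141, -0.001, 2.099]
contact_force: [0.2, 6.0, 4.4]
opening: 0.38
grasp_force: 40.3
```

```bash
cat > s.py <<'E'
from rig import sensors;import numpy as np
s=sensors.sense()
print(round(s['clock'],2),"T",s['wrist_torque'].round(3),"F",s['contact_force'].round(1),"eff6",s['joint_efforts'][5].round(3),"q6",s['qpos'][5].round(3),"rot",s['tcp_rot'].round(3),s['eef_pos'].round(1),s['opening'].round(3))
E
python3 s.py
```

```text
Traceback (most recent call last):
  File "s.py", line 3, in <module>
    print(round(s['clock'],2),"T",s['wrist_torque'].round(3),"F",s['contact_force'].round(1),"eff6",s['joint_efforts'][5].round(3),"q6",s['qpos'][5].round(3),"rot",s['tcp_rot'].round(3),s['eef_pos'].round(1),s['opening'].round(3))
                                                                                                                                                                                                                ^^^^^^^^^^^^^^^^^^
AttributeError: 'float' object has no attribute 'round'
```

Scaled: 1.2 rad / 3.1416 = 0.382.

Emit:
move_arm(motion=[[0,0,0.0477,0,0,0.0001,0.02],[0,0,0.0955,0,0,0.0001,0.02],[0,0,0.1432,0,0,0.0002,0.02],[0,0,0.191,0,0,0.0003,0.02],[0,0,0.2387,0,0,0.0004,0.02],[0,0,0.2865,0,0,0.0004,0.02],[0,0,0.3342,0,0,0.0005,0.02],[0,0,0.382,0,0,0.0006,0.02]])

```text
clock: 21.62
eef_pos: [488.2, -131.0, 42.7]
tcp_rot: [3.141, -0.001, 0.899]
contact_force: [0.9, 7.3, 4.8]
opening: 0.384
grasp_force: 40.4
```

```bash
python3 s.py; python3 nut.py w18
```

```text
w18 21.62 [ 488.2 -131.    42.7] [ 3.1414e+00 -1.3000e-03  8.9940e-01] F [0.9 7.3 4.8] op 0.384 g 40.4 q6 0.4
px 321 266 mean [  6.31   0.6  -24.31] x -14.0 26.0 y -15.2 16.5 fit [3.06 0.61]Traceback (most recent call last):
  File "s.py", line 3, in <module>
    print(round(s['clock'],2),"T",s['wrist_torque'].round(3),"F",s['contact_force'].round(1),"eff6",s['joint_efforts'][5].round(3),"q6",s['qpos'][5].round(3),"rot",s['tcp_rot'].round(3),s['eef_pos'].round(1),s['opening'].round(3))
                                                                                                                                                                                                                ^^^^^^^^^^^^^^^^^^
AttributeError: 'float' object has no attribute 'round'
```

```bash
sed -i "s/s\['opening'\].round(3)/s['opening']/" s.py
cat > line.py <<'E'
import sys
from h import *
for t in sys.argv[1:]:
    p,d,K,T=load(t); z=np.load(t+".npz"); tcp,rot=z["tcp"],z["rot"]
    c=R.from_euler("xyz",rot).apply([float(2),0.7,0])+tcp; c[2]=66.5
    a=np.linspace(0,2*np.pi,721)[:-1]; g=cv2.cvtColor(p,cv2.COLOR_RGB2HSV)[:,:,2].astype(np.float32)
    r=np.arange(8.5,14.5,.5); A,B=np.meshgrid(a,r)
    W=np.c_[(c[0]+B*np.cos(A)).ravel(),(c[1]+B*np.sin(A)).ravel(),np.full(A.size,66.5)]
    uv=proj(W,K,T).astype(np.float32); s=cv2.remap(g,uv[:,0].reshape(A.shape),uv[:,1].reshape(A.shape),1).mean(0)
    k=np.argsort(s)[:6]; y=rot[2]; m=np.angle(np.exp(1j*a[k]).mean())
    print(t,"line world",m.round(3),"rel tool yaw",np.angle(np.exp(1j*(m-y))).round(3),"dark",s[k].round()[:3],"med",np.median(s))
E
python3 line.py w17 w18; python3 s.py
```

```text
w17 line world 2.483 rel tool yaw -0.822 dark [56. 56. 56.] med 135.28032
w18 line world 0.205 rel tool yaw -0.694 dark [35. 35. 36.] med 189.10043
21.68 T [ 1.219 -0.097  0.009] F [1.3 6.9 5.8] eff6 -1.006 q6 0.412 rot [ 3.141e+00 -1.000e-03  8.920e-01] [ 488.3 -131.    42.7] 0.3801730391692511
```

Scaled: 0.4 rad / 3.1416 = 0.1273.

Emit:
move_arm(motion=[[0,0,0.0318,0.0006,0,0,0.02],[0,0,0.0637,0.0012,0,0.0001,0.02],[0,0,0.0955,0.0012,0,0.0001,0.02],[0,0,0.1273,0.0012,0,0.0002,0.02]])

```text
clock: 22.18
eef_pos: [488.5, -131.0, 42.5]
tcp_rot: [3.141, -0.0, 0.502]
contact_force: [-1.9, -0.7, 7.4]
opening: 0.378
grasp_force: 40.6
```

```bash
python3 s.py; python3 nut.py w19; python3 line.py w19
```

```text
22.18 T [0.037 0.389 0.032] F [-1.9 -0.7  7.4] eff6 -1.264 q6 0.805 rot [ 3.141 -0.     0.502] [ 488.5 -131.    42.5] 0.37771948466538346
w19 22.18 [ 488.5 -131.    42.5] [ 3.1413 -0.      0.5018] F [-1.9 -0.7  7.4] op 0.378 g 40.6 q6 0.8
px 321 266 mean [  6.47   0.26 -24.47] x -14.3 26.3 y -15.6 16.1 fit [3.12 0.28]
w19 line world -0.17 rel tool yaw -0.672 dark [38. 38. 38.] med 159.86398
```

Scaled: 0.4 rad / 3.1416 = 0.1273.

Emit:
move_arm(motion=[[0,0,0.0318,0,0,0,0.02],[0,0,0.0637,0,0,0.0001,0.02],[0,0,0.0955,0,0,0.0001,0.02],[0,0,0.1273,0,0,0.0002,0.02]])

```text
clock: 22.72
eef_pos: [489.3, -131.1, 42.4]
tcp_rot: [3.141, -0.002, 0.103]
contact_force: [-4.5, -2.6, 7.4]
opening: 0.378
grasp_force: 41.5
```

```bash
python3 s.py; python3 nut.py w20; python3 line.py w20
```

```text
22.73 T [-0.374  0.574  0.768] F [-4.5 -2.6  7.4] eff6 -0.532 q6 1.204 rot [ 3.141e+00 -2.000e-03  1.030e-01] [ 489.3 -131.1   42.4] 0.37841948751571713
w20 22.73 [ 489.3 -131.1   42.4] [ 3.1405e+00 -1.6000e-03  1.0340e-01] F [-4.5 -2.6  7.4] op 0.378 g 41.5 q6 1.2
px 321 268 mean [  5.56  -0.17 -24.61] x -14.8 25.4 y -15.9 15.7 fit [ 2.38 -0.03]
w20 line world -0.362 rel tool yaw -0.466 dark [51. 52. 52.] med 147.06668
```

Scaled: 0.3 rad / 3.1416 = 0.0955.

Emit:
move_arm(motion=[[0,0,0.0318,0,0,0,0.02],[0,0,0.0637,0,0,0.0001,0.02],[0,0,0.0955,0,0,0.0001,0.02]])

```text
clock: 23.15
eef_pos: [489.7, -131.5, 42.3]
tcp_rot: [3.14, -0.003, -0.196]
contact_force: [1.0, -3.2, 3.7]
opening: 0.383
grasp_force: 40.1
```

```bash
python3 s.py; python3 nut.py w21; python3 line.py w21
```

```text
23.15 T [-0.677 -0.562  0.852] F [ 1.  -3.2  3.7] eff6 -0.438 q6 1.503 rot [ 3.14e+00 -3.00e-03 -1.96e-01] [ 489.7 -131.5   42.3] 0.38268366562348066
w21 23.15 [ 489.7 -131.5   42.3] [ 3.1405e+00 -2.7000e-03 -1.9620e-01] F [ 1.  -3.2  3.7] op 0.383 g 40.1 q6 1.5
px 321 269 mean [  5.21  -0.22 -24.68] x -15.4 24.9 y -16.1 15.5 fit [ 1.9  -0.22]
w21 line world -0.265 rel tool yaw -0.069 dark [58. 58. 58.] med 121.630936
```

The nut has bottomed: torque about z rose to 0.85 Nm and the nut's line stopped while the tool kept turning. I back off a quarter turn counter-clockwise.

Scaled: -0.15 rad / 3.1416 = -0.0477.

Emit:
move_arm(motion=[[0,0,-0.0477,0,0,0,0.02],[0,0,-0.0955,0,0,-0.0001,0.02],[0,0,-0.1432,0,0,-0.0002,0.02],[0,0,-0.191,0,0,-0.0003,0.02],[0,0,-0.2387,0,0,-0.0004,0.02],[0,0,-0.2865,0,0,-0.0004,0.02],[0,0,-0.3342,0,0,-0.0005,0.02],[0,0,-0.382,0,0,-0.0006,0.02]])

```text
clock: 24.2
eef_pos: [488.9, -130.0, 42.7]
tcp_rot: [3.142, -0.001, 1.01]
contact_force: [0.2, 7.0, 5.1]
opening: 0.379
grasp_force: 40.0
```

Scaled: -0.38 rad / 3.1416 = -0.121.

Emit:
move_arm(motion=[[0,0,-0.0477,0,0,0,0.02],[0,0,-0.0955,0,0,-0.0001,0.02],[0,0,-0.121,0,0,-0.0002,0.02],[0,0,-0.121,0,0,-0.0002,0.02],[0,0,-0.121,0,0,-0.0002,0.02]])

```text
clock: 24.82
eef_pos: [488.4, -129.8, 42.8]
tcp_rot: [-3.141, -0.001, 1.386]
contact_force: [-0.1, 8.3, 6.9]
opening: 0.38
grasp_force: 40.1
```

```bash
python3 s.py; python3 nut.py w22; python3 line.py w22
python3 - <<'E'
from h import *
a=[cv2.resize(load(t)[0][190:340,240:400,::-1],None,fx=2.4,fy=2.4,interpolation=2) for t in("w21","w22")]
cv2.imwrite("pics/cmp.png",np.hstack(a))
E
```

```text
24.82 T [1.206 0.026 0.035] F [-0.1  8.3  6.9] eff6 0.025 q6 -0.08 rot [-3.141e+00 -1.000e-03  1.386e+00] [ 488.4 -129.8   42.8] 0.3795329804762891
w22 24.82 [ 488.4 -129.8   42.8] [-3.1412e+00 -1.4000e-03  1.3856e+00] F [-0.1  8.3  6.9] op 0.38 g 40.1 q6 -0.08
px 321 268 mean [  4.7    0.84 -24.15] x -16.2 24.7 y -15.2 16.7 fit [1.37 0.7 ]
w22 line world 1.191 rel tool yaw -0.194 dark [90. 90. 91.] med 183.47995
```

View pics/cmp.png

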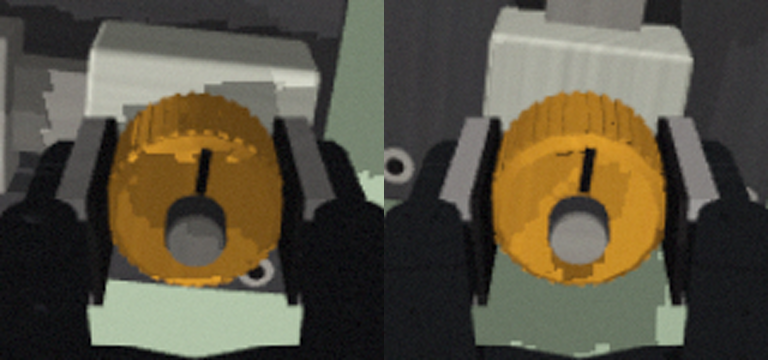

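The two crops show the line at the same place relative to the fingers, (204,170) on the left and (588,170) on the right. So the nut turned with the tool by about 1.55 rad and is still gripped. I check the pile and then hand in.

```bash
python3 - <<'E'
from h import *
for r in plates("w22",33.5,1200): 
    d=R.from_euler("z",0.305).apply([r[0]-515.6,r[1]+46.2,0]); print(np.round(r,3),d.round(1))
E
python3 s.py
```

```text
[ 486.106 -144.419   40.406   52.65     1.42 ] [   1.4 -102.5    0. ]
[515.244 -46.303  44.288  66.123   1.262] [-0.3 -0.2  0. ]
24.88 T [1.206 0.006 0.101] F [-0.4  6.8  6.6] eff6 0.039 q6 -0.08 rot [-3.141e+00 -1.000e-03  1.386e+00] [ 488.3 -129.8   42.8] 0.37598455581374707
```

The pile reads within 0.3 mm of the nest centre, with the long axis at 1.262 rad, which matches the nest. I hand in.

```bash
python3 -c "
from rig import order;print(order.sign_off())"
```

```text
the job is handed in; nothing more can be done
None
```

I handed the job in at about 25 s: both plates are stacked in the nest within about 0.3 mm of centre, and the nut was screwed to its stop, backed off about 1.55 rad and is still gripped; I saw no verdict from the judge.

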